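# Release the seasoning carousel and hold the knobbed jar at the front

## Task

The seasoning carousel is braked: first press its pedal all the way down to the stop so that the weighted brake arm is thrown back off the turntable, and let the pedal come up again. Then gently turn the carousel by the one jar that has a tall wooden knob until that jar stands centred in front, in line with the pointer tongue on the base, and finish while still gripping that jar by its knob, holding the turntable still. Do not push the other things on the counter about.

Things in the scene. Friction and masses are not known exactly. Their poses are not given: they have to be found in the camera images.
- base: Fixed carousel base: round wooden plate 236 mm across, 12 mm thick; origin at its underside centre, on the turntable's upright axis. -x is its front: a flat aluminium pointer tongue 26 mm wide lies there, ending 183 mm from the axis. On its -y side a wooden strip 90 mm wide carries the brake and the pedal, ending 320 mm from the axis.
- turn_axis (a point): Point on the turntable's upright axis, at the top of its disc, 70 mm above the counter. The disc is wooden, 220 mm across, and turns either way at least a full turn from any start, with about 0.06 N m friction once the brake is off (about 0.3 N m more with it on).
- carousel: The turntable with its six jars fixed upright on a circle of 70 mm radius, 60 degrees apart. Origin on the axis at the disc's underside, 55 mm above the counter; the marked jar stands towards its -x. Jars are glass, 44 mm across, with flat steel lids, tops 160 mm above the counter; only the marked one has a wooden knob on its lid.
- jar_knob (a point): Centre of the marked jar's knob, where to grip it from above: 186 mm above the counter. The knob has a stem 14 mm across from 160 to 172 mm, then a cylinder 26 mm across up to 200 mm. It is round, so fingers may take it at any yaw. It circles the turntable's axis at 70 mm.
- front_spot (a point): Where the centre of the knob must be when its jar stands in front: fixed to the base, 70 mm from the axis towards the pointer tongue, 186 mm above the counter.
- pedal_pad (a point): Centre of the top face of the pedal's rubber pad, 50 x 50 mm, where to press straight down with closed fingers. About 56 mm above the counter when up and 33 mm when pressed to the stop; it lies 279 mm from the turntable's axis on the base's -y side. Nothing stands within 55 mm of it at gripper height.
- pedal (a joint): Pedal angle, rad: 0 up, 0.25 fully down on its stop (about 23 mm of travel at the pad). It springs back up by itself; about 3 N at the pad starts it moving, 6 N throws the brake arm about half way down, and 6 N brings it to the stop.
- brake (a joint): Brake arm angle, rad: steel rod with a 52 mm ball on top, 150 mm from the axis on the base's -y side. Near 0 its rubber shoe leans on the turntable's rim (on). Pressing the pedal swings it past upright (0.3) before the stop; it then falls outward to 0.75 and stays (off). Ball at most 137 mm above the counter, reaching at most 213 mm from the axis.
- tumbler: Green glass tumbler, 72 mm across, 110 mm high, loose; origin at its underside centre. Leave it alone.
- mug: White mug, 76 mm across, 85 mm high, loose; origin at its underside centre. Leave it alone.
- spoon: Small wooden spoon, 190 mm long, lying loose. Leave it alone.
- ice_tray: White plastic ice tray, 100 x 260 x 35 mm, loose; origin at its underside centre. Leave it alone.
- bowl: White bowl, 140 mm across, 60 mm high, loose; origin at its underside centre. Leave it alone.
- pepper_pot: Small glass pot with a steel cap, 44 mm across, 75 mm high, loose on the counter; origin at its underside centre. Leave it alone.

How it is judged:
By the outcome, as a careful person would: the job done as asked, in the order asked, and still so for the second after the job is handed in, while the arm keeps its last pose, push and grip.
It also fails if it takes over 51 s, if anything falls off the work surface, if the arm or the gripper's body presses on something with over 40 N, if the wrist force passes 120 N, or if a joint passes its speed limit or range.

## Robot

A 7-joint arm with a two-finger parallel gripper is mounted at the origin on the work surface. World frame = base frame: x ahead of the robot, y to its left, z up, the work surface at z = 0. Lengths are in m, angles in rad, forces in N, time in s.
With the tool pointing down it reaches from about 0.425 to 0.875 m from the base axis. Payload 4.7 kg.
Tool frame: the origin (TCP) lies between the finger pads, 19 mm behind the fingertips; this is the grasp point; z points along the fingers, y is the line along which they close (so a half turn about z gives the same grasp; the last joint's range is limited). The gripper opens to 85 mm and grips with 20 to 120 N. Pads are 22 mm wide; open, the fingers measure 114 mm over their backs; the gripper's body (76 mm by 85 mm) begins 54 mm behind the grasp point. The pads swing forward as they close: fully open they stand 13 mm farther back than shut.
Start: joints at [-1.282, 0.321, -0.07, 1.45, 0.023, 1.371, -0.057], TCP at [0.176, 0.626, 0.25] pointing down, gripper open.
Joint ranges: [-2.86, 2.86], [-0.3, 2.09], [-1.38, 1.24], [0.06, 2.45], [-1.56, 4.7], [0.09, 2.05], [-2.69, 2.69]. Speed limits (rad/s): [2.57, 2.57, 3.14, 3.14, 3.14, 3.14, 3.14].

## Interface

Orientations are given as a 3x3 rotation matrix whose columns are the frame's x, y, z axes.
In Python, from workcell import robot gives the robot as it stands.
- The arm moves only by the tool arm_command, never from a script. Its argument "steps" is a list of rows, each an object of numbers: "x", "y", "z": the shift along the tool's x, y, z in mm; "spin": the turn about the tool's z in rad. A call has 1 to 8 rows; each row is the pose to reach, as a shift and turn from the pose commanded when the call began, along the tool's axes at that moment; what a row does not reach only later rows make up. A row lasts 1/12 s, in which the tool goes at most 41.7 mm and 7.16 degrees, less where a joint would pass 70% of its speed; a pose out of reach is approached as far as the arm can. A call with a gripper value outside its range is refused whole. "gripper" is the opening, from 0 (shut) to 1 (fully open), set as the call begins (left out, the last holds). The fingers move at their own pace and stop on an object; "grip_force" is the grip in N (left out, the last holds). Time passes only in rows, so rows that repeat a pose let the fingers close. It gives the time, the measured TCP pose, the force, the opening and the grip force at its end, in the units of the state.
- robot.read_state(): the state, without advancing time (a new reading comes with each control period).
- robot.grab_frame(name): name is "side" or "top"; returns a dict with "frame" (480x640x3 uint8, red, green, blue), "vertical_fov" (degrees; the focal length in pixels is half the picture's height over the tangent of half this angle, whatever the lens; pixels are square), "cx", "cy" (the principal point, pixels), "position" and "orientation" of the camera in the world. Camera axes: x right, y up, looking along -z (the intrinsics and any distortion apply to the point x, -y, -z); pixel columns grow to the right and rows downward; lengths in m; the calibration is good to about 2 mm. A picture is of the moment at which its call begins. There is no depth.
- robot.hand_in(): hands the job in; it is judged then, once.
The state is a dict: "time": time; "q": joint angles; "dq": joint speeds; "joint_torque": joint torques, N m; "tcp_pos": TCP position; "orientation": TCP orientation; "force": force on the tool from outside, world axes, zero at the start; "torque": the same for the moment, N m; "grip_width": finger opening in m; "finger_force": force on a finger pad.
Only numpy, scipy, OpenCV 4.12 (cv2) and the standard library are available. Lean on these libraries where they do the work, as an engineer would, in place of code of your own. Each camera call takes 0.05 s, during which the arm holds its last target. There are 200 camera calls.

## Working session

There is one attempt and no reset: what is moved stays moved. The work goes in short steps, Python scripts to look and compute and a tool call to move; the robot and the scene stay as the last step left them, time stands still between calls to the robot, and variables do not carry over. Pictures are saved under pics/ and viewed, at most 10 in all, crops included, and the job is handed in when it is done.

Besides the shell and the picture viewer there is one more tool, called after ">>>" by a JSON object that holds its "fn" and its "kwargs", one argument or row to a line. arm_command: Moves the arm, as the interface text tells. Its arguments: {"type":"object","properties":{"steps":{"type":"array","items":{"type":"object","properties":{"x":{"type":"number"},"y":{"type":"number"},"z":{"type":"number"},"spin":{"type":"number"}}}},"gripper":{"type":"number"},"grip_force":{"type":"number"}},"required":["steps"]}

```bash
mkdir -p pics
cat > h.py <<'E'
import numpy as np, cv2
from workcell import robot
def grab(n,save=None):
    f=robot.grab_frame(n)
    if save: cv2.imwrite('pics/'+save,f['frame'][:,:,::-1])
    return f
def F(f): return 240/np.tan(np.radians(f['vertical_fov'])/2)
def ray(f,u,v):
    d=np.array([(u-f['cx'])/F(f),-(v-f['cy'])/F(f),-1.0])
    return np.array(f['position']),np.array(f['orientation'])@d
def onz(f,u,v,z):
    p,d=ray(f,u,v); return p+d*(z-p[2])/d[2]
def proj(f,P):
    c=np.array(f['orientation']).T@(np.array(P)-np.array(f['position']))
    return f['cx']+F(f)*c[0]/-c[2], f['cy']-F(f)*c[1]/-c[2]
E
python3 - <<'E'
from h import *
for n in('side','top'):
    f=grab(n,n+'0.png'); print({k:np.round(v,3).tolist() if k!='frame' else 0 for k,v in f.items()if k!='frame' and not isinstance(v,str)},f.keys())
s=robot.read_state(); print(s)
E
```

```text
{'vertical_fov': 49.937, 'cx': 320.691, 'cy': 238.319, 'position': [0.318, 0.669, 1.044], 'orientation': [[-0.936, 0.279, -0.214], [-0.351, -0.708, 0.613], [0.02, 0.649, 0.76]]} dict_keys(['frame', 'vertical_fov', 'cx', 'cy', 'position', 'orientation'])
{'vertical_fov': 43.514, 'cx': 313.968, 'cy': 239.968, 'position': [0.397, -0.051, 1.622], 'orientation': [[0.028, 0.993, -0.114], [-1.0, 0.027, -0.009], [-0.006, 0.114, 0.993]]} dict_keys(['frame', 'vertical_fov', 'cx', 'cy', 'position', 'orientation'])
{'time': 0.1, 'q': array([-1.28190048,  0.32179491, -0.07009161,  1.45155148,  0.02259494,
        1.37072782, -0.05688293]), 'dq': array([-0.00109042, -0.00192091, -0.00074866, -0.00292788, -0.0008324 ,
        0.00085113,  0.0001428 ]), 'joint_torque': array([-3.27785019e-04, -4.94877005e+01, -3.84469545e-01, -3.15210986e+01,
        1.29183961e-02,  7.47470709e-03,  3.03144880e-06]), 'tcp_pos': array([0.17629992, 0.62519371, 0.24900372]), 'orientation': array([[-9.62494312e-01,  2.71301592e-01, -3.80902008e-04],
       [ 2.71301847e-01,  9.62492899e-01, -1.65117010e-03],
       [-8.13496004e-05, -1.69258125e-03, -9.99998564e-01]]), 'force': array([-0.36931138,  0.23164845, -0.09592062]), 'torque': array([ 0.01322901,  0.03182971, -0.04918253]), 'finger_force': 0.0, 'grip_width': 0.0857366081103623}
```

View pics/top0.png

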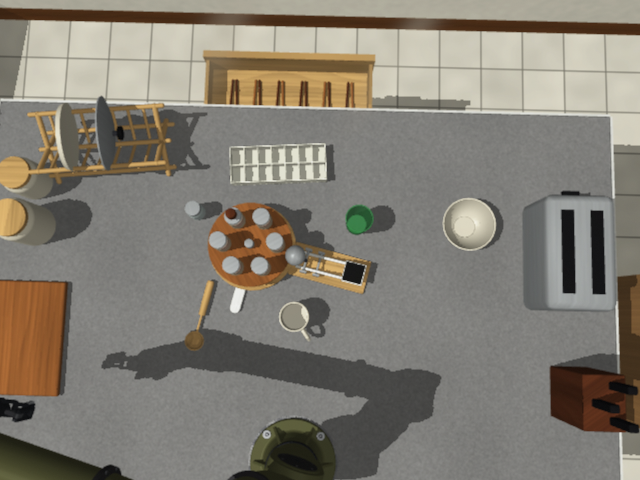

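View pics/side0.png

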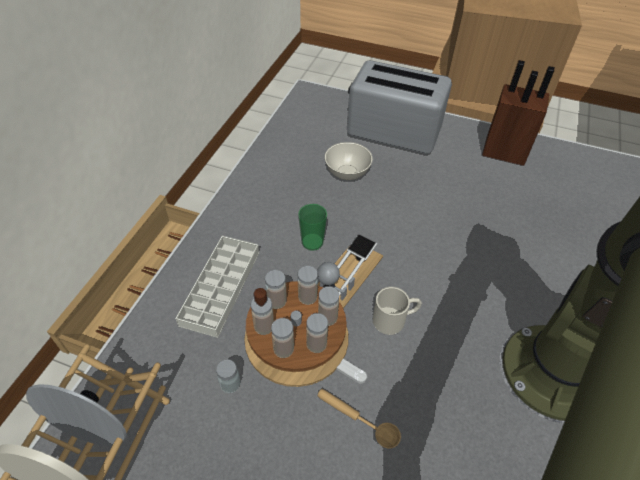

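The top view shows the carousel hub at about (249,243), the knobbed jar at (232,214), the tongue at (238,300), the brake ball at (296,257) and the black pad at (354,272). In the side view the knob is at (261,297) and the pad at (361,246).

```bash
cat >> h.py <<'E'
def blob(f,mask,box):
    m=np.zeros((480,640),np.uint8); x0,y0,x1,y1=box; m[y0:y1,x0:x1]=mask[y0:y1,x0:x1]
    n,l,st,c=cv2.connectedComponentsWithStats(m); i=1+np.argmax(st[1:,4]); return c[i],st[i]
def tri(f,a,g,b):
    p,d=ray(f,*a);q,e=ray(g,*b); A=np.stack([d,-e],1); s=np.linalg.lstsq(A,q-p,rcond=None)[0]
    return (p+s[0]*d+q+s[1]*e)/2, np.linalg.norm(p+s[0]*d-q-s[1]*e)
E
python3 - <<'E'
from h import *
t=grab('top');s=grab('side')
I=t['frame'].astype(int);J=s['frame'].astype(int)
blk=lambda I:(I.max(2)<45).astype(np.uint8)
a,sa=blob(t,blk(I),(338,255,372,290)); b,sb=blob(s,blk(J),(340,230,380,262))
print('pad',a,sa,b,sb,tri(t,a,s,b),onz(t,*a,.056),onz(s,*b,.056))
kn=lambda I:((I[:,:,0]-I[:,:,2]>20)&(I[:,:,0]<125)&(I[:,:,1]<65)).astype(np.uint8)
a,sa=blob(t,kn(I),(220,203,246,226)); b,sb=blob(s,kn(J),(250,285,272,310))
print('knob',a,sa,b,sb,tri(t,a,s,b),onz(t,*a,.19),onz(s,*b,.186))
# lids in top
P=[]
for u,v in [(262,217),(275,242),(260,266),(231,266),(217,241)]:
    hs=I[v-9:v+10,u-9:u+10]; P.append(onz(t,u,v,.16)); 
P=np.array(P); c=[(P[0]+P[3])/2,(P[1]+P[4])/2]; print(P,c)
# tongue
m=((I.min(2)>170)&(I.max(2)-I.min(2)<25)).astype(np.uint8)
a,sa=blob(t,m,(225,283,250,315)); print('tongue',a,sa,onz(t,*a,.012))
im=cv2.resize(t['frame'][190:330,180:390],None,fx=3.7,fy=3.7,interpolation=cv2.INTER_CUBIC); cv2.imwrite('pics/crop.png',im[:,:,::-1])
E
```

```text
pad [353.11875  272.421875] [343 262  21  22 320] [361.47368421 245.52960526] [349 235  25  22 304] (array([ 0.49311613, -0.1413748 ,  0.05808472]), np.float64(0.001025405187971127)) [ 0.49375358 -0.14142041  0.056     ] [ 0.49297315 -0.14314198  0.056     ]
knob [230.59756098 213.43902439] [226 209  10  10  82] [260.12280702 295.92982456] [254 288  13  18 171] (array([0.61878117, 0.16441777, 0.18897963]), np.float64(0.001735848967284726)) [0.61947232 0.16450476 0.19      ] [0.61894315 0.16253751 0.186     ]
[[0.61739836 0.09135767 0.16      ]
 [0.55644455 0.05717647 0.16      ]
 [0.49662527 0.09163408 0.16      ]
 [0.49465809 0.16233462 0.16      ]
 [0.55498816 0.19934055 0.16      ]] [array([0.55602823, 0.12684614, 0.16      ]), array([0.55571636, 0.12825851, 0.16      ])]
tongue [236.47280335 300.0083682 ] [230 288  15  25 239] [0.41423364 0.16536502 0.012     ]
```

View pics/crop.png

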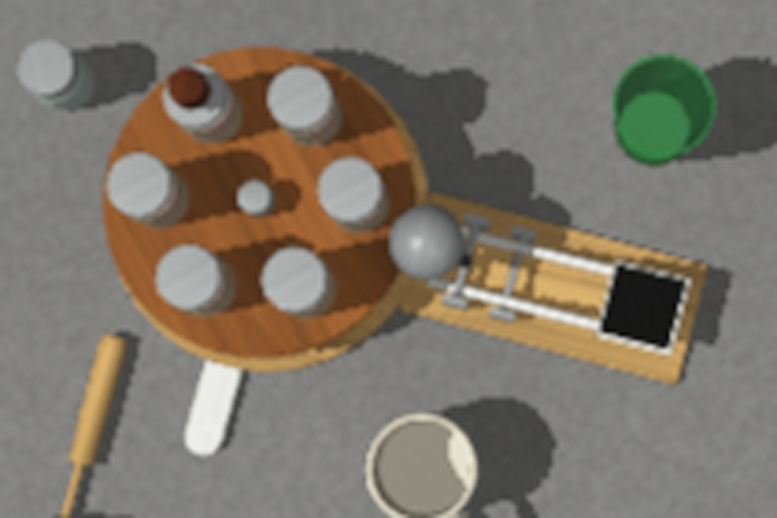

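Estimates: axis (0.556, 0.1275), pad (0.4935, -0.142), which puts the pad 277 mm from the axis (given: 279). The knob is at (0.619, 0.164), radius 72 mm (given: 70). The numbers agree, so I move.

>>> {"fn": "arm_command", "kwargs": {
  "steps": [
    {"x": -34, "y": -23},
    {"x": -68, "y": -46},
    {"x": -102, "y": -69},
    {"x": -136, "y": -92},
    {"x": -170, "y": -115},
    {"x": -204, "y": -138},
    {"x": -238, "y": -161},
    {"x": -272, "y": -184}
  ],
  "gripper": 0,
  "grip_force": 30
}}

```text
$.steps[0]: bad value
```

>>> {"fn": "arm_command", "kwargs": {
  "steps": [
    {"x": -30, "y": -22},
    {"x": -60, "y": -44},
    {"x": -80, "y": -70},
    {"x": -88, "y": -110},
    {"x": -96, "y": -150},
    {"x": -104, "y": -190},
    {"x": -112, "y": -230},
    {"x": -112, "y": -250}
  ]
}}

```text
$.steps[0]: bad value
```

>>> {"fn": "arm_command", "kwargs": {
  "steps": [
    {"x": -34, "y": -23, "z": 0, "spin": 0},
    {"x": -68, "y": -46, "z": 0, "spin": 0},
    {"x": -102, "y": -69, "z": 0, "spin": 0},
    {"x": -136, "y": -92, "z": 0, "spin": 0},
    {"x": -170, "y": -115, "z": 0, "spin": 0},
    {"x": -204, "y": -138, "z": 0, "spin": 0},
    {"x": -238, "y": -161, "z": 0, "spin": 0},
    {"x": -272, "y": -184, "z": 0, "spin": 0}
  ],
  "gripper": 0,
  "grip_force": 30
}}

```text
time: 0.87
tcp_pos: [0.3892, 0.3729, 0.2501]
orientation: [[-0.963, 0.271, 0.0], [0.271, 0.963, 0.0], [-0.0, 0.0, -1.0]]
force: [0.5, 1.3, -0.2]
grip_width: -0.0001
finger_force: 0.0
```

>>> {"fn": "arm_command", "kwargs": {
  "steps": [
    {"x": -19, "y": -30, "z": 0, "spin": 0},
    {"x": -38, "y": -60, "z": 0, "spin": 0},
    {"x": -57, "y": -91, "z": 0, "spin": 0},
    {"x": -76, "y": -121, "z": 0, "spin": 0},
    {"x": -96, "y": -151, "z": 0, "spin": 0},
    {"x": -115, "y": -182, "z": 0, "spin": 0},
    {"x": -134, "y": -212, "z": 0, "spin": 0},
    {"x": -153, "y": -242, "z": 0, "spin": 0}
  ]
}}

```text
time: 1.53
tcp_pos: [0.4699, 0.0985, 0.2501]
orientation: [[-0.962, 0.271, 0.0], [0.271, 0.962, 0.001], [-0.0, 0.001, -1.0]]
force: [0.9, 0.6, -0.2]
grip_width: 0.0004
finger_force: 0.0
```

>>> {"fn": "arm_command", "kwargs": {
  "steps": [
    {"x": -13, "y": -32, "z": 0, "spin": 0},
    {"x": -25, "y": -65, "z": 0, "spin": 0},
    {"x": -38, "y": -97, "z": 0, "spin": 0},
    {"x": -50, "y": -130, "z": 0, "spin": 0},
    {"x": -63, "y": -162, "z": 0, "spin": 0},
    {"x": -75, "y": -195, "z": 0, "spin": 0},
    {"x": -88, "y": -227, "z": 0, "spin": 0},
    {"x": -88, "y": -227, "z": 0, "spin": 0}
  ]
}}

```text
time: 2.2
tcp_pos: [0.4921, -0.1504, 0.2505]
orientation: [[-0.96, 0.282, 0.001], [0.282, 0.96, -0.004], [-0.002, -0.004, -1.0]]
force: [-0.3, -0.8, -0.1]
grip_width: -0.0004
finger_force: 0.0
```

Run:
```python
from h import *
s=robot.read_state();print(s['time'],s['q'],s['tcp_pos'])
```

```text
2.2 [-0.42721362  0.01667274  0.68363967  1.80517327 -0.00702048  1.32138616
  1.54345257] [ 0.49205224 -0.15039283  0.25052844]
```

>>> {"fn": "arm_command", "kwargs": {
  "steps": [
    {"x": 0, "y": 0, "z": 35, "spin": 0},
    {"x": 0, "y": 0, "z": 70, "spin": 0},
    {"x": 0, "y": 0, "z": 100, "spin": 0},
    {"x": 0, "y": 0, "z": 125, "spin": 0},
    {"x": 0, "y": 0, "z": 145, "spin": 0},
    {"x": 0, "y": 0, "z": 158, "spin": 0},
    {"x": 0, "y": 0, "z": 158, "spin": 0}
  ]
}}

```text
time: 2.78
tcp_pos: [0.4906, -0.1413, 0.089]
orientation: [[-0.962, 0.271, -0.006], [0.271, 0.963, 0.0], [0.006, -0.001, -1.0]]
force: [-0.4, 0.4, -0.0]
grip_width: -0.0002
finger_force: 0.0
```

>>> {"fn": "arm_command", "kwargs": {
  "steps": [
    {"x": 0, "y": 0, "z": 8, "spin": 0},
    {"x": 0, "y": 0, "z": 15, "spin": 0},
    {"x": 0, "y": 0, "z": 20, "spin": 0},
    {"x": 0, "y": 0, "z": 25, "spin": 0},
    {"x": 0, "y": 0, "z": 30, "spin": 0},
    {"x": 0, "y": 0, "z": 35, "spin": 0},
    {"x": 0, "y": 0, "z": 38, "spin": 0},
    {"x": 0, "y": 0, "z": 38, "spin": 0}
  ]
}}

```text
time: 3.45
tcp_pos: [0.4937, -0.1433, 0.0544]
orientation: [[-0.962, 0.272, 0.002], [0.272, 0.962, -0.001], [-0.002, -0.001, -1.0]]
force: [0.1, -3.9, 5.9]
grip_width: 0.0001
finger_force: 2.5
```

>>> {"fn": "arm_command", "kwargs": {
  "steps": [
    {"x": 0, "y": 0, "z": 2, "spin": 0},
    {"x": 0, "y": 0, "z": 4, "spin": 0},
    {"x": 0, "y": 0, "z": 5, "spin": 0},
    {"x": 0, "y": 0, "z": 5, "spin": 0}
  ]
}}

```text
time: 3.78
tcp_pos: [0.4938, -0.1434, 0.051]
orientation: [[-0.962, 0.272, 0.001], [0.272, 0.962, -0.0], [-0.002, -0.0, -1.0]]
force: [-4.4, -4.7, 16.4]
grip_width: 0.0001
finger_force: 8.0
```

Run:
```python
from h import *
f=grab('side'); im=cv2.resize(f['frame'][190:400,200:480],None,fx=2.8,fy=2.8,interpolation=cv2.INTER_CUBIC); cv2.imwrite('pics/press.png',im[:,:,::-1])
```

```text
(no output)
```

View pics/press.png

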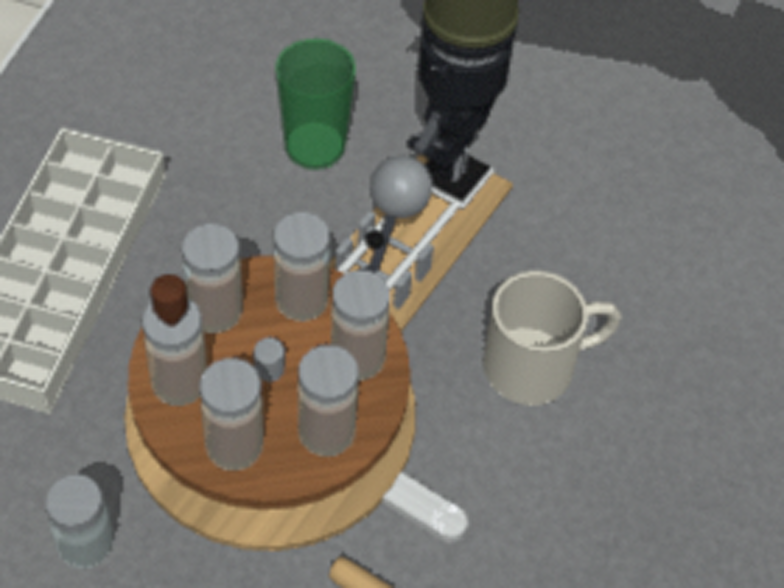

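The pad is at its stop: 16 N, tip height 32 mm. The ball has swung outward (crop (400,188), before about (358,230)). Lifting off.

>>> {"fn": "arm_command", "kwargs": {
  "steps": [
    {"x": 0, "y": 0, "z": -8, "spin": 0},
    {"x": 0, "y": 0, "z": -16, "spin": 0},
    {"x": 0, "y": 0, "z": -26, "spin": 0},
    {"x": 0, "y": 0, "z": -40, "spin": 0},
    {"x": 0, "y": 0, "z": -75, "spin": 0},
    {"x": 0, "y": 0, "z": -115, "spin": 0},
    {"x": 0, "y": 0, "z": -155, "spin": 0},
    {"x": 0, "y": 0, "z": -195, "spin": 0}
  ]
}}

```text
time: 4.5
tcp_pos: [0.4919, -0.1412, 0.2457]
orientation: [[-0.963, 0.271, -0.002], [0.271, 0.963, 0.001], [0.002, 0.001, -1.0]]
force: [1.3, 0.9, -0.3]
grip_width: -0.0002
finger_force: 0.0
```

Run:
```python
from h import *
f=grab('side'); J=f['frame'].astype(int); im=cv2.resize(f['frame'][190:400,200:480],None,fx=2.8,fy=2.8,interpolation=cv2.INTER_CUBIC); cv2.imwrite('pics/up.png',im[:,:,::-1])
kn=((J[:,:,0]-J[:,:,2]>20)&(J[:,:,0]<125)&(J[:,:,1]<65)).astype(np.uint8)
b,sb=blob(f,kn,(240,275,285,320));print(b,onz(f,*b,.186))
# tongue end in side
m=((J.min(2)>185)&(J.max(2)-J.min(2)<25)).astype(np.uint8); b,sb=blob(f,m,(330,350,375,390)); print('tongue',b,sb,onz(f,*b,.012))
A=np.array([.556,.1275,.16])
s=robot.read_state();print(s['time'],s['q'],s['tcp_pos'])
```

```text
[260.1744186  296.01744186] [0.61875919 0.16269074 0.186     ]
tongue [352.09375 370.375  ] [338 359  28  22 288] [0.41341229 0.16345395 0.012     ]
4.55 [-0.44497752  0.01054923  0.68669436  1.80313296 -0.01071377  1.31931999
  1.54069391] [ 0.49614096 -0.14232958  0.25392968]
```

View pics/up.png

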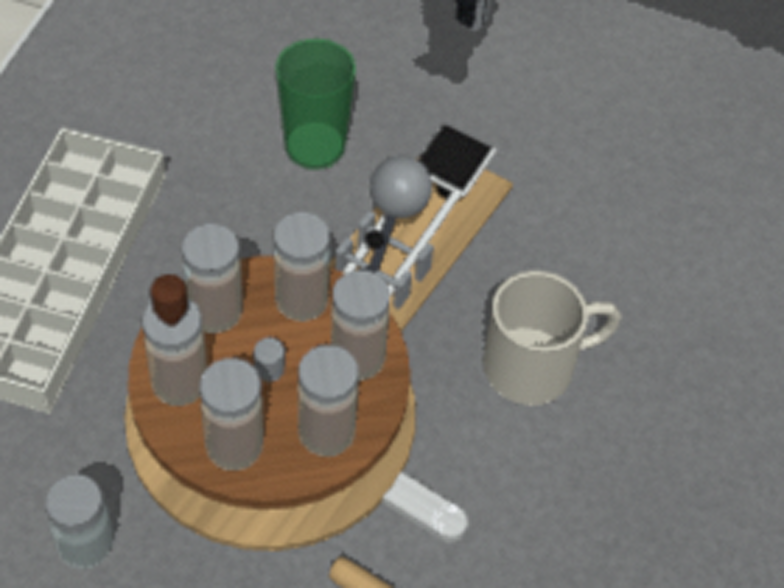

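The brake ball is lying outward at crop (400,188) and the pad is back up at (456,158). The knob hasn't moved. Next I go above the knob, opening and spinning on the way.

>>> {"fn": "arm_command", "kwargs": {
  "steps": [
    {"x": -5, "y": 39, "z": 0, "spin": 0.12},
    {"x": -9, "y": 78, "z": 0, "spin": 0.24},
    {"x": -14, "y": 117, "z": 0, "spin": 0.36},
    {"x": -18, "y": 156, "z": 0, "spin": 0.48},
    {"x": -23, "y": 195, "z": 0, "spin": 0.6},
    {"x": -27, "y": 234, "z": 0, "spin": 0.72},
    {"x": -32, "y": 273, "z": 0, "spin": 0.84},
    {"x": -35, "y": 310, "z": 0, "spin": 0.96}
  ],
  "gripper": 0.8
}}

```text
time: 5.22
tcp_pos: [0.6104, 0.1498, 0.2435]
orientation: [[-0.326, 0.946, -0.002], [0.946, 0.326, 0.001], [0.001, -0.001, -1.0]]
force: [0.7, -0.1, 0.4]
grip_width: 0.0683
finger_force: 0.0
```

>>> {"fn": "arm_command", "kwargs": {
  "steps": [
    {"x": 0, "y": 0, "z": 0, "spin": 0.12},
    {"x": 0, "y": 0, "z": 0, "spin": 0.24},
    {"x": 0, "y": 0, "z": 0, "spin": 0.36},
    {"x": 0, "y": 0, "z": 0, "spin": 0.48},
    {"x": 0, "y": 0, "z": 0, "spin": 0.56},
    {"x": 0, "y": 0, "z": 0, "spin": 0.56},
    {"x": 0, "y": 0, "z": 0, "spin": 0.56}
  ]
}}

```text
time: 5.8
tcp_pos: [0.6101, 0.1474, 0.2436]
orientation: [[0.219, 0.976, -0.001], [0.976, -0.219, 0.0], [-0.0, -0.001, -1.0]]
force: [0.6, -0.1, -0.5]
grip_width: 0.0683
finger_force: 0.0
```

Run:
```python
from h import *
s=robot.read_state();print(s['time'],s['q'],s['tcp_pos'],s['grip_width']);R=s['orientation'];print(R.round(3))
print(1000*R.T@(np.array([.618,.163,.188])-s['tcp_pos']))
```

```text
5.8 [-0.78803645  0.31230276  0.63568482  1.54013598 -0.18833037  1.35245606
 -0.3551146 ] [0.61005667 0.14742874 0.2435522 ] 0.06827089361360837
[[ 0.219  0.976 -0.001]
 [ 0.976 -0.219  0.   ]
 [-0.    -0.001 -1.   ]]
[16.94355812  4.41781086 55.54282938]
```

>>> {"fn": "arm_command", "kwargs": {
  "steps": [
    {"x": 17, "y": 4.5, "z": 0, "spin": 0},
    {"x": 17, "y": 4.5, "z": 15, "spin": 0},
    {"x": 17, "y": 4.5, "z": 30, "spin": 0},
    {"x": 17, "y": 4.5, "z": 45, "spin": 0},
    {"x": 17, "y": 4.5, "z": 56, "spin": 0},
    {"x": 17, "y": 4.5, "z": 56, "spin": 0}
  ]
}}

```text
time: 6.3
tcp_pos: [0.6171, 0.1623, 0.1852]
orientation: [[0.221, 0.975, -0.005], [0.975, -0.221, -0.001], [-0.002, -0.004, -1.0]]
force: [-0.9, -0.5, -0.3]
grip_width: 0.0685
finger_force: 0.0
```

Run:
```python
from h import *
f=grab('side'); g=grab('top')
a=cv2.resize(f['frame'][220:380,200:360],None,fx=2.5,fy=2.5,interpolation=cv2.INTER_CUBIC);b=cv2.resize(g['frame'][170:330,170:330],None,fx=2.5,fy=2.5,interpolation=cv2.INTER_CUBIC)
cv2.imwrite('pics/pre.png',np.hstack([a,b])[:,:,::-1]); s=robot.read_state();print(s['tcp_pos'],s['force'])
```

```text
[0.61873519 0.16243032 0.18797018] [-0.22938717  0.43410933  0.24675205]
```

View pics/pre.png

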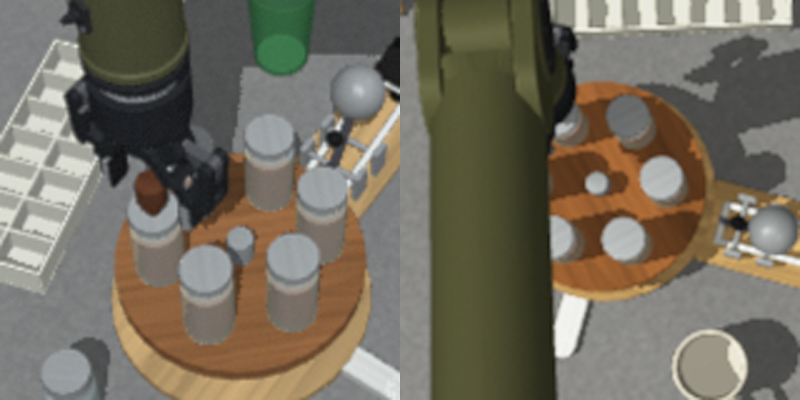

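The knob at (150,192) sits between the two fingers, at about (115,160) and (205,180). Closing.

>>> {"fn": "arm_command", "kwargs": {
  "steps": [
    {"x": 0, "y": 0, "z": 0, "spin": 0},
    {"x": 0, "y": 0, "z": 0, "spin": 0},
    {"x": 0, "y": 0, "z": 0, "spin": 0},
    {"x": 0, "y": 0, "z": 0, "spin": 0},
    {"x": 0, "y": 0, "z": 0, "spin": 0},
    {"x": 0, "y": 0, "z": 0, "spin": 0}
  ],
  "gripper": 0,
  "grip_force": 30
}}

```text
time: 6.9
tcp_pos: [0.6192, 0.1624, 0.189]
orientation: [[0.222, 0.975, 0.001], [0.975, -0.222, 0.001], [0.001, 0.001, -1.0]]
force: [-1.3, -0.6, 4.9]
grip_width: 0.025
finger_force: 29.6
```

```bash
cat > plan.py <<'E'
from h import *
import sys
# axis, number of degrees ccw this call, rows
ax=np.array([float(sys.argv[1]),float(sys.argv[2])]); tot=float(sys.argv[3]); n=int(sys.argv[4])
s=robot.read_state(); p=s['tcp_pos']; R=s['orientation']
o=p[:2]-ax; a0=np.arctan2(o[1],o[0]); r=np.hypot(*o)
print('t',s['time'],'p',p,'r',r,'ang',np.degrees(a0),'F',s['force'],'T',s['torque'],'w',s['grip_width'],'q7',s['q'][6])
for i in range(1,n+1):
    a=a0+np.radians(tot*i/n); q=np.array([*(ax+r*np.array([np.cos(a),np.sin(a)])),p[2]])
    d=1000*R.T@(q-p); print(np.round([d[0],d[1],0,-np.radians(tot*i/n)],2).tolist())
E
python3 plan.py .556 .1275 30 8
```

```text
t 6.9 p [0.61921638 0.1623961  0.18902404] r 0.0722083705991372 ang 28.89915173138198 F [-1.26491126 -0.60525266  4.90696808] T [-0.06089024  0.32881864 -0.07539718] w 0.025021687009815954 q7 -0.35314563992103554
[3.42, -3.26, 0.0, -0.07]
[6.62, -6.74, 0.0, -0.13]
[9.59, -10.41, 0.0, -0.2]
[12.31, -14.28, 0.0, -0.26]
[14.77, -18.31, 0.0, -0.33]
[16.96, -22.5, 0.0, -0.39]
[18.87, -26.82, 0.0, -0.46]
[20.5, -31.25, 0.0, -0.52]
```

Grasped: width 25 mm, 30 N. I'll start the turn gently and watch the radial force to refine the axis.

>>> {"fn": "arm_command", "kwargs": {
  "steps": [
    {"x": 3.4, "y": -3.3, "z": 0, "spin": -0.065},
    {"x": 6.6, "y": -6.7, "z": 0, "spin": -0.13},
    {"x": 9.6, "y": -10.4, "z": 0, "spin": -0.2},
    {"x": 12.3, "y": -14.2, "z": 0, "spin": -0.26},
    {"x": 14.7, "y": -18.2, "z": 0, "spin": -0.33},
    {"x": 16.9, "y": -22.3, "z": 0, "spin": -0.39},
    {"x": 18.8, "y": -26.6, "z": 0, "spin": -0.46},
    {"x": 20.4, "y": -31, "z": 0, "spin": -0.52}
  ]
}}

```text
time: 7.57
tcp_pos: [0.5936, 0.1879, 0.189]
orientation: [[-0.294, 0.956, 0.001], [0.956, 0.294, -0.001], [-0.001, 0.001, -1.0]]
force: [-0.2, -4.0, 5.4]
grip_width: 0.0251
finger_force: 29.8
```

```bash
python3 plan.py .557 .127 30 8
```

```text
t 7.5667 p [0.59362842 0.18792855 0.18900203] r 0.07109099245726366 ang 58.986975558987034 F [-0.23208425 -4.00590781  5.42976254] T [-0.6807936   0.20687821  0.02723133] w 0.02511155884841544 q7 0.07689544358495573
[3.36, -3.22, 0.0, -0.07]
[6.5, -6.65, 0.0, -0.13]
[9.41, -10.28, 0.0, -0.2]
[12.08, -14.09, 0.0, -0.26]
[14.49, -18.07, 0.0, -0.33]
[16.64, -22.19, 0.0, -0.39]
[18.51, -26.45, 0.0, -0.46]
[20.1, -30.83, 0.0, -0.52]
```

>>> {"fn": "arm_command", "kwargs": {
  "steps": [
    {"x": 3.3, "y": -3.2, "z": 0, "spin": -0.065},
    {"x": 6.4, "y": -6.6, "z": 0, "spin": -0.13},
    {"x": 9.3, "y": -10.2, "z": 0, "spin": -0.2},
    {"x": 11.9, "y": -14.0, "z": 0, "spin": -0.26},
    {"x": 14.2, "y": -17.9, "z": 0, "spin": -0.33},
    {"x": 16.3, "y": -22.0, "z": 0, "spin": -0.39},
    {"x": 18.1, "y": -26.2, "z": 0, "spin": -0.46},
    {"x": 19.6, "y": -30.5, "z": 0, "spin": -0.52}
  ]
}}

```text
time: 8.23
tcp_pos: [0.5591, 0.1973, 0.189]
orientation: [[-0.73, 0.684, 0.002], [0.684, 0.73, -0.001], [-0.002, 0.0, -1.0]]
force: [0.3, -2.4, 4.8]
grip_width: 0.0252
finger_force: 29.8
```

```bash
python3 plan.py .557 .127 30 8
```

```text
t 8.2333 p [0.55911152 0.1972568  0.18901193] r 0.07028851980613543 ang 88.27853083355649 F [ 0.29436594 -2.36272526  4.83941231] T [-0.70739688 -0.03452326 -0.04456379] w 0.025231297302131698 q7 0.5219502895994408
[3.35, -3.15, 0.0, -0.07]
[6.48, -6.52, 0.0, -0.13]
[9.39, -10.09, 0.0, -0.2]
[12.06, -13.83, 0.0, -0.26]
[14.47, -17.75, 0.0, -0.33]
[16.63, -21.81, 0.0, -0.39]
[18.51, -26.0, 0.0, -0.46]
[20.12, -30.31, 0.0, -0.52]
```

>>> {"fn": "arm_command", "kwargs": {
  "steps": [
    {"x": 3.3, "y": -3.2, "z": 0, "spin": -0.065},
    {"x": 6.4, "y": -6.5, "z": 0, "spin": -0.13},
    {"x": 9.3, "y": -10.1, "z": 0, "spin": -0.2},
    {"x": 12.0, "y": -13.8, "z": 0, "spin": -0.26},
    {"x": 14.4, "y": -17.7, "z": 0, "spin": -0.33},
    {"x": 16.6, "y": -21.8, "z": 0, "spin": -0.39},
    {"x": 18.5, "y": -26.0, "z": 0, "spin": -0.46},
    {"x": 20.1, "y": -30.3, "z": 0, "spin": -0.52}
  ]
}}

```text
time: 8.9
tcp_pos: [0.5244, 0.1882, 0.189]
orientation: [[-0.973, 0.232, 0.003], [0.232, 0.973, -0.002], [-0.004, -0.001, -1.0]]
force: [2.2, -4.5, 3.0]
grip_width: 0.0248
finger_force: 29.7
```

```bash
python3 plan.py .557 .127 30 8
```

```text
t 8.9 p [0.52444266 0.18821539 0.18895111] r 0.06933472923946081 ang 118.00622749307357 F [ 2.24398932 -4.47934108  3.04757676] T [-0.8708284  -0.46649732 -0.08941024] w 0.024752890511370466 q7 0.9977392992631315
[3.3, -3.11, 0.0, -0.07]
[6.4, -6.43, 0.0, -0.13]
[9.27, -9.94, 0.0, -0.2]
[11.9, -13.64, 0.0, -0.26]
[14.28, -17.5, 0.0, -0.33]
[16.41, -21.51, 0.0, -0.39]
[18.27, -25.64, 0.0, -0.46]
[19.86, -29.89, 0.0, -0.52]
```

>>> {"fn": "arm_command", "kwargs": {
  "steps": [
    {"x": 3.3, "y": -3.1, "z": 0, "spin": -0.065},
    {"x": 6.4, "y": -6.4, "z": 0, "spin": -0.13},
    {"x": 9.3, "y": -9.9, "z": 0, "spin": -0.2},
    {"x": 11.9, "y": -13.7, "z": 0, "spin": -0.26},
    {"x": 14.3, "y": -17.5, "z": 0, "spin": -0.33},
    {"x": 16.4, "y": -21.5, "z": 0, "spin": -0.39},
    {"x": 18.2, "y": -25.7, "z": 0, "spin": -0.46},
    {"x": 19.7, "y": -30.0, "z": 0, "spin": -0.52}
  ]
}}

```text
time: 9.57
tcp_pos: [0.4989, 0.1634, 0.189]
orientation: [[-0.96, -0.282, 0.004], [-0.282, 0.96, -0.002], [-0.004, -0.003, -1.0]]
force: [4.3, -3.9, 2.7]
grip_width: 0.0252
finger_force: 29.6
```

```bash
python3 plan.py .558 .1273 17 5
```

```text
t 9.5667 p [0.49890733 0.16337688 0.18895604] r 0.06923499635697627 ang 148.5953633986818 F [ 4.3117847  -3.88425927  2.69190073] T [-0.85207915 -0.74092525 -0.1473239 ] w 0.02515468874128236 q7 1.5168270032677176
[2.96, -2.85, 0.0, -0.06]
[5.74, -5.87, 0.0, -0.12]
[8.34, -9.05, 0.0, -0.18]
[10.75, -12.38, 0.0, -0.24]
[12.95, -15.85, 0.0, -0.3]
```

>>> {"fn": "arm_command", "kwargs": {
  "steps": [
    {"x": 2.9, "y": -2.9, "z": 0, "spin": -0.06},
    {"x": 5.6, "y": -5.9, "z": 0, "spin": -0.12},
    {"x": 8.1, "y": -9.1, "z": 0, "spin": -0.18},
    {"x": 10.4, "y": -12.4, "z": 0, "spin": -0.24},
    {"x": 12.5, "y": -15.9, "z": 0, "spin": -0.3},
    {"x": 12.5, "y": -15.9, "z": 0, "spin": -0.3},
    {"x": 12.5, "y": -15.9, "z": 0, "spin": -0.3}
  ]
}}

```text
time: 10.15
tcp_pos: [0.4911, 0.1445, 0.189]
orientation: [[-0.835, -0.55, 0.003], [-0.55, 0.835, -0.002], [-0.002, -0.003, -1.0]]
force: [1.6, -5.7, 4.7]
grip_width: 0.0252
finger_force: 29.8
```

```bash
python3 plan.py .5585 .1273 2 1
python3 - <<'E'
from h import *
f=grab('side'); g=grab('top')
a=cv2.resize(f['frame'][230:430,210:410],None,fx=2,fy=2,interpolation=cv2.INTER_CUBIC);b=cv2.resize(g['frame'][170:370,170:370],None,fx=2,fy=2,interpolation=cv2.INTER_CUBIC)
cv2.imwrite('pics/end.png',np.hstack([a,b])[:,:,::-1])
P=np.array([[.6192,.1624],[.5936,.1879],[.5591,.1973],[.5244,.1882],[.4989,.1634],robot.read_state()['tcp_pos'][:2]])
from scipy.optimize import least_squares as L
print(L(lambda c:np.hypot(*(P-c).T)-.07,[.557,.127]).x, L(lambda c:np.hypot(*(P-c[:2]).T)-c[2],[.557,.127,.07]).x)
E
```

```text
t 10.15 p [0.4910846  0.1445418  0.18897415] r 0.06958531244365342 ang 165.6538550183332 F [ 1.60988696 -5.68576699  4.68443498] T [-0.94161774 -0.34805767 -0.28125098] w 0.02520825988417468 q7 1.8334633286943847
[1.77, -1.67, 0.0, -0.03]
[0.55879873 0.12720767] [0.55875492 0.12746045 0.06980239]
```

View pics/end.png

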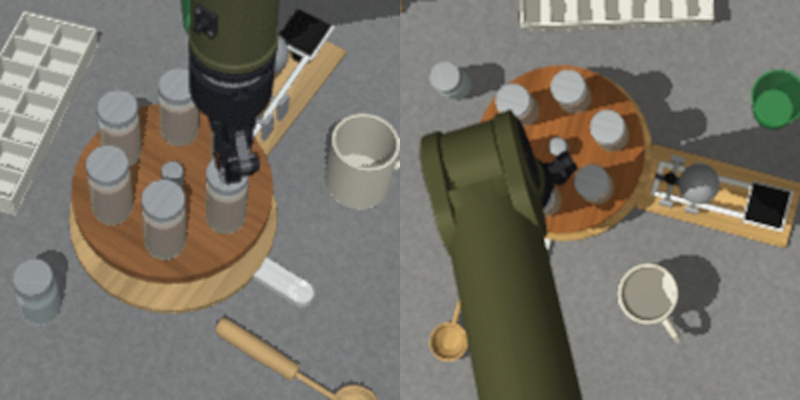

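The gripper holds the knobbed jar in front at (228,180), with the tongue pointing from it to (300,290). The tongue and pad estimates of the front direction differ by about 2°. I'll refine it from the saved clear top view.

Run:
```python
from h import *
from scipy.optimize import least_squares as L
def lids(f,I,box,c0):
    hsv=cv2.cvtColor(I,cv2.COLOR_RGB2HSV); m=((hsv[:,:,1]<28)&(hsv[:,:,2]>135)).astype(np.uint8)
    m=cv2.morphologyEx(m,cv2.MORPH_OPEN,np.ones((5,5),np.uint8))
    n,l,st,c=cv2.connectedComponentsWithStats(m); P=[]
    for i in range(1,n):
        u,v=c[i]
        if box[0]<u<box[2] and box[1]<v<box[3] and st[i,4]>80:
            p=onz(f,u,v,.16); P.append(p[:2]); print(c[i].round(1),st[i,2:],p.round(4))
    return np.array(P)
for name in('top','side'):
    f=robot.grab_frame(name); I=cv2.imread(f'pics/{name}0.png')[:,:,::-1].copy()
    P=lids(f,I,(205,200,295,290) if name=='top' else (240,260,350,360),0)
    P=P[np.abs(np.hypot(*(P-[.557,.1275]).T)-.07)<.012]
    r=L(lambda c:np.hypot(*(P-c).T)-.07,[.557,.127]); A=r.x; print(name,'axis',A,r.fun)
    J=I.astype(int)
    m=((J.min(2)>170)&(J.max(2)-J.min(2)<25)).astype(np.uint8)
    a,_=blob(f,m,(225,283,250,315) if name=='top' else (330,350,375,390)); T=onz(f,*a,.012)[:2]-A
    k=(J.max(2)<45).astype(np.uint8); b,_=blob(f,k,(338,255,372,290) if name=='top' else (340,230,380,262)); D=onz(f,*b,.056)[:2]-A
    print('tongue',np.degrees(np.arctan2(T[1],T[0])),'pad',np.degrees(np.arctan2(D[1],D[0]))%360-90,np.hypot(*D),'lids',np.degrees(np.arctan2(*(P-A).T[::-1]))%60)
    # disc/base outline: strip wood edges
```

```text
[260.5 216. ] [ 16  17 219] [0.6198 0.0952 0.16  ]
[217.  239.5] [ 15  16 205] [0.5587 0.1996 0.16  ]
[274.  240.8] [ 15  17 211] [0.5593 0.0596 0.16  ]
[292.5 256.1] [ 12  13 136] [0.523  0.0132 0.16  ]
[230.4 264.4] [ 16  16 214] [0.4984 0.1638 0.16  ]
[259.  265.1] [ 17  17 224] [0.4988 0.0942 0.16  ]
top axis [0.55916241 0.12960152] [-2.59781723e-04 -1.24168172e-05 -9.85774766e-06 -2.57540166e-04
 -1.85554923e-06]
tongue 166.14667771581247 pad 166.43294199953243 0.278875956285935 lids [30.46107096 30.33948463 30.08163821 30.59250973 30.42083161]
[307.5 273.4] [ 18  16 236] [0.5585 0.0583 0.16  ]
[329.4 271.7] [ 12  13 139] [0.5166 0.0369 0.16  ]
[274.6 277.7] [ 18  16 238] [0.6192 0.094  0.16  ]
[328.9 294.6] [ 19  16 255] [0.4975 0.0927 0.16  ]
[261.1 308. ] [ 17   9 109] [0.6139 0.1731 0.16  ]
[317. 322.] [ 19  17 278] [0.4973 0.1628 0.16  ]
[281.6 327.2] [ 20  18 293] [0.5578 0.1989 0.16  ]
side axis [0.55843734 0.12871358] [ 4.26679754e-04 -5.10977150e-05  8.05165178e-04  9.83802179e-04
  3.35170214e-05  1.79795385e-04]
tongue 166.44093046979935 pad 166.45652017469536 0.27971220643873185 lids [30.05687209 30.23511726 30.57167717 38.6711921  30.87107764 30.52423982]
```

Both views now agree: front direction 166.4°, pad at 279 mm, jar start 30.4°. I measure the present carousel angle from the visible lids.

```bash
cat > ang.py <<'E'
from h import *
for name,A,box in(('top',[.5592,.1296],(205,200,295,290)),('side',[.5584,.1287],(240,260,350,360))):
    f=robot.grab_frame(name); I=f['frame']
    hsv=cv2.cvtColor(I,cv2.COLOR_RGB2HSV); m=((hsv[:,:,1]<28)&(hsv[:,:,2]>135)).astype(np.uint8)
    m=cv2.morphologyEx(m,cv2.MORPH_OPEN,np.ones((5,5),np.uint8)); n,l,st,c=cv2.connectedComponentsWithStats(m)
    for i in range(1,n):
        u,v=c[i]
        if box[0]<u<box[2] and box[1]<v<box[3] and st[i,4]>150:
            d=onz(f,u,v,.16)[:2]-A; print(name,st[i,2:],np.hypot(*d).round(4),(np.degrees(np.arctan2(d[1],d[0]))%60).round(2),'want 46.4')
s=robot.read_state();print(s['tcp_pos'],s['force'],s['torque'],s['grip_width'])
E
python3 ang.py
```

```text
top [ 16  16 211] 0.0691 45.95 want 46.4
top [ 15  15 188] 0.0715 44.52 want 46.4
top [ 16  16 214] 0.0701 45.39 want 46.4
side [ 14  16 196] 0.0704 48.78 want 46.4
side [ 19  15 246] 0.0703 45.72 want 46.4
side [ 19  18 279] 0.0698 46.01 want 46.4
side [ 21  19 306] 0.0699 46.09 want 46.4
[0.49106787 0.1445154  0.18896175] [ 1.87407921 -5.85464041  4.38655774] [-1.02291105 -0.30551629 -0.29695689] 0.025296443745123305
```

>>> {"fn": "arm_command", "kwargs": {
  "steps": [
    {"x": 0.4, "y": -0.3, "z": 0, "spin": -0.006},
    {"x": 0.7, "y": -0.6, "z": 0, "spin": -0.012},
    {"x": 0.7, "y": -0.6, "z": 0, "spin": -0.012},
    {"x": 0.7, "y": -0.6, "z": 0, "spin": -0.012},
    {"x": 0.7, "y": -0.6, "z": 0, "spin": -0.012}
  ]
}}

```text
time: 10.87
tcp_pos: [0.4909, 0.1438, 0.189]
orientation: [[-0.829, -0.56, 0.003], [-0.56, 0.829, -0.002], [-0.002, -0.004, -1.0]]
force: [2.5, -6.1, 4.1]
grip_width: 0.0251
finger_force: 29.8
```

```bash
python3 ang.py
```

```text
top [ 16  16 215] 0.069 46.29 want 46.4
top [ 16  14 188] 0.0715 45.14 want 46.4
top [ 16  16 214] 0.0701 45.73 want 46.4
side [ 16  16 207] 0.0702 48.85 want 46.4
side [ 19  16 252] 0.07 46.4 want 46.4
side [ 20  18 287] 0.0695 46.54 want 46.4
side [ 20  19 303] 0.0698 46.87 want 46.4
[0.49088615 0.14376779 0.18896502] [ 2.8735059  -5.25026698  3.89985027] [-0.97860597 -0.29966037 -0.3048657 ] 0.025081945011290487
```

```bash
python3 -c "
from workcell import robot
print(robot.hand_in())"
```

```text
the job is handed in; nothing more can be done
None
```

I handed the job in: the pedal was pressed to its stop, the brake is thrown off and the pedal is back up. The knobbed jar is held by its knob at the front, within about 0.5° of the pointer by my measurement; the hand-in returned no verdict.

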